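# Lock the wooden block puzzle with its rod

### The job

Finish the wooden puzzle: press the raised dark key column fully down between its two pale uprights, then take the locking rod by its square handle and thread it through the near upright, the key and the far upright until the handle sits flush against the near upright, and let go. The uprights are not fixed quite in the middle of the board, so feel for the holes and work gently, never forcing the key or the rod (stay below 30 N). Leave the phone, the clear box and the loose cube piece where they are.

Things in the scene. Friction and masses are not known exactly. Their poses are not given: they have to be found in the camera images.
- base: brown wooden base board, fixed to the table, 140 (x) x 130 (y) x 15 mm; origin at the centre of its underside, z up; the rod goes in along its +y. On it two pale uprights and a dark key column between them form one rigid unit, fixed to the board in oversize slots: the unit, with all its holes, sits up to 12 mm off centre along x and up to 8 mm along y, unmeasured; height and direction are true
- row_mouth (a point): NOMINAL mouth of the near upright's hole, centre, on its outer (-y) face, 65 mm up, at board x = 0, y = -41 mm, if the unit sat in the middle; axes as the board's. The real mouth is up to 12 mm off along x and 8 mm along y. Near upright: 50 mm wide (x), 12 mm thick (y), top 85 mm above the table; round 13.5 mm hole right through along y, mid-width
- row_far (a point): NOMINAL centre of the far upright's hole on its outer (+y) face, 65 mm up, at board x = 0, y = 41 mm; really off by the same amounts as the near one. Same size of upright and hole as the near one; the outer faces of the two uprights are 82 mm apart
- key_place (a point): NOMINAL point in the middle of the puzzle, board x = 0, y = 0, 65 mm up; the key column's upright axis is up to 12 mm off it along x and 8 mm along y. The dark key is 30 x 30 mm in plan, midway between the uprights (14 mm gaps) and between pale cheeks 55 mm high; its round hole along y is 15 mm across, in line with the uprights' holes only when the key is fully down
- key (a joint): how far the key column is pressed down, in m: 0 = fully raised (top 117 mm above the table), 0.022 = fully down on its stop, a thin felt pad (top 95 mm above the table). Starts at 0 to 0.009; about 4 N of friction plus a little drag; it stays where it is left. Key frame in the rules: on the key's axis, axes as the board's, at table height when down
- rod_handle (a point): centre of the locking rod's square handle, a block 30 (x) x 40 (y) x 30 mm (z), half dark and half pale, wood, lying on the table (centre 15 mm up). Axes: +y points along the rod to its tip, z up. The whole rod weighs about 120 g
- rod_shoulder (a point): centre of the handle's front face, from which the rod comes out, 20 mm from the handle's centre along +y; this face ends against the near upright
- rod_tip (a point): end of the round dark rod, 105 mm in front of the shoulder (125 mm from the handle's centre) along +y, on the handle's centre line; the rod is 12 mm thick, its last 5 mm taper to 9 mm
- phone: white phone lying on the table, 70 x 145 x 8 mm, origin at the centre of its underside; leave alone
- clear_box: open clear plastic box, 85 x 85 x 100 mm, origin at the centre of its underside; leave alone
- cube_piece: loose puzzle piece of three glued 25 mm cubes, pale and dark, 50 x 25 x 50 mm, origin at its underside, under the middle of its two lower cubes; leave alone
Not all that is in view belongs to the job. Leave any purple look-alike of the part that bears rod_handle alone. There is more than one size of the base; the one meant has the size given above.

How it is judged:
By the outcome, as a careful person would: the job done as asked, in the order asked, and still so for the second after the job is handed in, with the robot touching nothing.
It also fails if it takes over 70 s, if anything falls off the work surface, if the arm or the gripper's body presses on something with over 40 N, if the wrist force passes 120 N, or if a joint passes its speed limit or range.

### The arm

A 7-joint arm with a two-finger parallel gripper is mounted at the origin on the work surface. World frame = base frame: x ahead of the robot, y to its left, z up, the work surface at z = 0. Lengths are in m, angles in degrees, forces in N, time in s.
With the tool pointing down it reaches from about 0.4 to 0.85 m from the base axis. Payload 6.9 kg.
Tool frame: the origin (TCP) lies between the finger pads; the fingertips stand 19 mm ahead of it and the grasp point (between the pads) is the TCP; z points along the fingers, y is the line along which they close (so a half turn about z gives the same grasp; the last joint's range is limited). The gripper opens to 85 mm and grips with 20 to 120 N. Pads are 22 mm wide; open, the fingers measure 114 mm over their backs; the gripper's body (76 mm by 85 mm) begins 54 mm behind the grasp point. The pads swing forward as they close: fully open they stand 13 mm farther back than shut.
Start: joints at [75.143, 29.078, -13.613, 85.955, 7.202, 65.827, -8.869], TCP at [0.223, -0.584, 0.25] pointing down, gripper open.
Joint ranges: [-176.47, 176.47], [-13.61, 117.27], [-81.72, 77.17], [0.22, 143.17], [-87.28, 267.28], [10, 112.55], [-165.47, 165.47]. Speed limits (degrees/s): [136.94, 136.94, 180, 180, 180, 180, 180].

### API

Orientations are given as a 3x3 rotation matrix whose columns are the frame's x, y, z axes.
In Python, from cell import manip, vision, order, models gives the robot as it stands.
- The arm moves only by the tool drive_tool, never from a script. Its argument "targets" is a list of rows, each an object with "twist": the turn, a rotation vector about the tool's x, y, z in degrees, a list of three; "xyz": the shift along the tool's x, y, z in mm, a list of three; "grip": the opening, from 0 (shut) to 1 (fully open). A call has 1 to 20 rows; each row is the pose to reach, as a shift and turn from the pose commanded when the call began, along the tool's axes at that moment; what a row does not reach only later rows make up. A row lasts 1/8 s, in which the tool goes at most 62.5 mm and 10.7 degrees, less where a joint would pass 70% of its speed; a pose out of reach is approached as far as the arm can. A call with a gripper value outside its range is refused whole. The fingers move at their own pace and stop on an object; "force" is the grip in N (left out, the last holds). Time passes only in rows, so rows that repeat a pose let the fingers close. It gives the time, the measured TCP pose, the force, the opening and the grip force at its end, in the units of the state.
- manip.sense(): the state, without advancing time (a new reading comes with each control period).
- vision.grab_frame(name): name is "scene" or "top"; returns (picture, depth): 480x640x3 uint8, red, green, blue; 480x640 float32, m along the optical axis (not along the pixel's ray), 0 where there is no reading.
- vision.camera_info(name): a dict with "camera_matrix" (3x3 intrinsics, pixels), "R" (3x3) and "t" (3): a world point X has camera coordinates R X + t. Camera axes: x right, y down, z forward; pixel columns grow to the right and rows downward; lengths in m; the calibration is good to about 2 mm. A picture is of the moment at which its call begins. camera_info takes no time and is no camera call.
- order.hand_in(): hands the job in; it is judged then, once.
Trained networks look in the newest picture that a camera, given by its name, has taken for a name from the list of things; names that differ only in an ending like _2 or _b are one class to them, and where a whole thing is asked for, a point or a joint stands for the part that bears it (a point fixed in the world has none). Each returns a list of dicts, best first, with "conf" (0 to 1); they miss things now and then, are a little off and sometimes report something else, mostly with a low value. They report only what shows in the picture. A call takes as long as a camera call. They do not tell look-alikes from the thing itself.
- models.recognise(camera, query): "xyz" ([x, y, z] in m, in world coordinates, good to about 4 mm: the middle of the surface that is visible of it).
The state is a dict: "time_s": time; "qpos": joint angles; "qvel": joint speeds; "effort": joint torques, N m; "tcp_pos": TCP position; "tool_rot": TCP orientation; "contact_force": force on the tool from outside, world axes, zero at the start; "ft_torque": the same for the moment, N m; "width": finger opening in m; "grasp_force": force on a finger pad.
Only numpy, scipy, OpenCV 4.12 (cv2) and the standard library are available. Lean on these libraries where they do the work, as an engineer would, in place of code of your own. Each camera call takes 0.05 s, during which the arm holds its last target. There are 200 camera calls.

## Working session

There is one attempt and no reset: what is moved stays moved. The work goes in short steps, Python scripts to look and compute and a tool call to move; the robot and the scene stay as the last step left them, time stands still between calls to the robot, and variables do not carry over. Pictures are saved under pics/ and viewed, at most 10 in all, crops included, and the job is handed in when it is done.

Besides the shell and the picture viewer there is one more tool, called after ">>>" as name(argument=value, ...), one argument or row to a line, values as JSON. drive_tool: Moves the arm, as the interface text tells. Its arguments: {"type":"object","properties":{"targets":{"type":"array","items":{"type":"object","properties":{"twist":{"type":"array","items":{"type":"number"}},"xyz":{"type":"array","items":{"type":"number"}},"grip":{"type":"number"}}}},"force":{"type":"number"}},"required":["targets"]}

```bash
mkdir -p pics; ls
python3 - <<'E'
from cell import manip, vision, order, models
import cv2,numpy as np
for n in("scene","top"):
    p,d=vision.grab_frame(n); cv2.imwrite(f"pics/{n}0.png",p[:,:,::-1]); np.savez(f"{n}0.npz",p=p,d=d)
    c=vision.camera_info(n); print(n,np.round(c["camera_matrix"],1).tolist(),np.round(c["R"],3).tolist(),np.round(c["t"],3))
    for q in("base","key","rod_handle","rod_tip","phone","clear_box","cube_piece"):
        print(q,[(np.round(r["xyz"],3).tolist(),round(r["conf"],2)) for r in models.recognise(n,q)][:4])
print(manip.sense())
E
```

```text
pics
scene [[582.5, 0.0, 327.3], [0.0, 582.5, 257.5], [0.0, 0.0, 1.0]] [[-0.868, 0.496, -0.007], [0.301, 0.515, -0.802], [-0.394, -0.699, -0.597]] [ 0.467 -0.114  1.567]
base [([0.316, 0.265, 0.035], 0.69), ([0.763, -0.184, 0.008], 0.4)]
key [([0.31, 0.254, 0.135], 0.96), ([0.56, 0.086, 0.101], 0.74)]
rod_handle [([0.506, -0.2, 0.024], 0.97), ([0.547, -0.353, 0.024], 0.61), ([0.568, 0.105, 0.012], 0.21)]
rod_tip [([0.55, -0.35, 0.019], 0.63)]
phone [([0.758, -0.186, 0.004], 0.63), ([0.502, 0.38, 0.059], 0.31)]
clear_box [([0.504, 0.382, 0.06], 0.85)]
cube_piece [([0.784, 0.055, 0.027], 0.7)]
top [[501.6, 0.0, 318.3], [0.0, 501.6, 247.5], [0.0, 0.0, 1.0]] [[-0.026, -1.0, 0.017], [-0.993, 0.024, -0.113], [0.112, -0.02, -0.994]] [0.019 0.536 0.916]
base [([0.305, 0.239, 0.022], 0.94), ([0.547, 0.068, 0.015], 0.76)]
key [([0.304, 0.245, 0.158], 0.82), ([0.554, 0.08, 0.116], 0.78), ([0.502, -0.193, 0.024], 0.15)]
rod_handle [([0.536, -0.357, 0.022], 0.87), ([0.5, -0.199, 0.021], 0.79)]
rod_tip [([0.535, -0.358, 0.016], 0.77), ([0.502, -0.196, 0.021], 0.74)]
phone [([0.756, -0.202, 0.01], 
[... 246 characters left out ...]
86857026]), 'qvel': array([-0.04943556,  0.06071664,  0.05437079,  0.02759185,  0.13862431,
        0.0567114 ,  0.0081306 ]), 'effort': array([ 5.06629076e-04, -6.20278358e+01, -2.18412727e+00, -2.49945652e+01,
        1.40058066e-02,  2.03770047e-03, -2.11915605e-06]), 'tcp_pos': array([ 0.22294266, -0.58386748,  0.25028574]), 'tool_rot': array([[ 9.34203268e-01,  3.56741159e-01, -9.10089592e-06],
       [ 3.56741159e-01, -9.34203267e-01,  1.77528829e-05],
       [-2.16890268e-06, -1.98314654e-05, -1.00000000e+00]]), 'contact_force': array([-0.49226292, -0.02839201,  0.00769964]), 'ft_torque': array([ 0.02507094, -0.01942656, -0.02520216]), 'grasp_force': 0.0, 'width': 0.08546070212882148}
```

View pics/scene0.png

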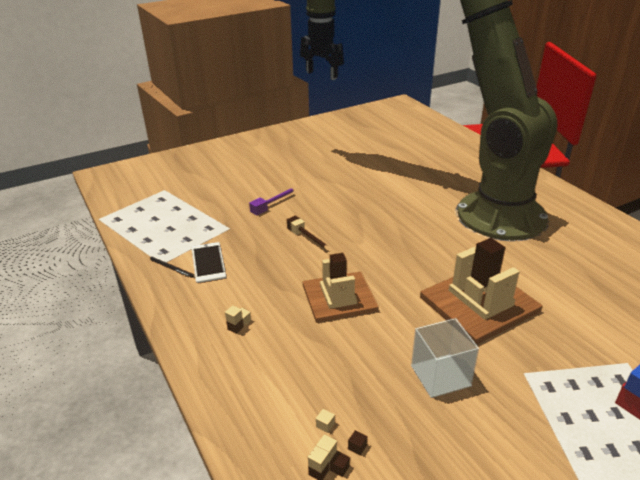

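View pics/top0.png

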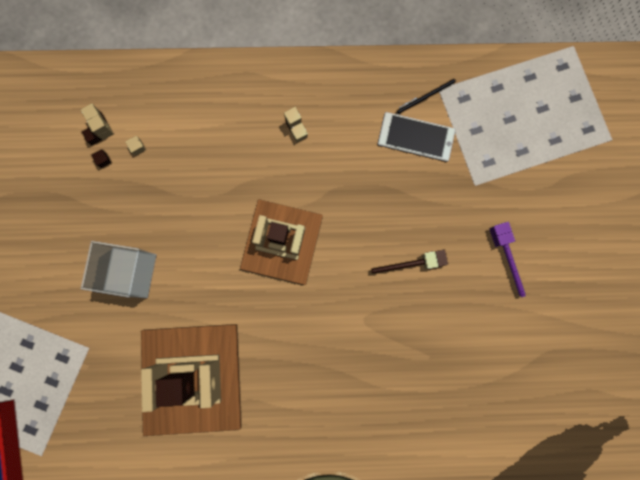

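The small board (top image about 282,242) has its uprights left and right. The real rod's handle is at (435,260) and its tip at (372,271), pointing toward the puzzle. The larger board and the purple rod are decoys. Next I measure with depth.

```bash
cat > h.py <<'E'
import numpy as np,cv2
from cell import vision
def cloud(n,p=None,d=None):
    if d is None: p,d=vision.grab_frame(n)
    c=vision.camera_info(n);K=np.array(c["camera_matrix"]);v,u=np.mgrid[:480,:640]
    C=np.stack([(u-K[0,2])*d/K[0,0],(v-K[1,2])*d/K[1,1],d],-1)
    X=(C-np.array(c["t"]))@np.array(c["R"]); X[d==0]=np.nan
    return p,X
def rect(m):
    return cv2.minAreaRect((m[:,:2]*1000).astype(np.float32))
E
python3 - <<'E'
from h import *
for n in("top","scene"):
    f=np.load(n+"0.npz");p,X=cloud(n,f["p"],f["d"]);P=X.reshape(-1,3);col=p.reshape(-1,3).astype(int)
    near=lambda c,r:np.hypot(P[:,0]-c[0],P[:,1]-c[1])<r
    b=near((.55,.075),.13)
    t=near((.60,-.1),.03);print(n,"table z",np.nanmedian(P[t,2]))
    for lo,hi in((.009,.022),(.05,.06),(.075,.092),(.1,.13)):
        s=b&(P[:,2]>lo)&(P[:,2]<hi); print((lo,hi),s.sum(),rect(P[s]) if s.sum()>5 else "",np.nanmedian(P[s,2]))
    s=b&(P[:,2]>.1);print("keytop",np.percentile(P[s,2],[50,80,95]))
    r=near((.505,-.15),.12)&(P[:,2]>.006)
    print("rod",r.sum(),rect(P[r]))
    h=r&(P[:,2]>.02);print("handle",h.sum(),rect(P[h]),np.nanpercentile(P[h,2],[50,90]))
    q=r&(P[:,2]<.02)&(P[:,1]>-.165);print("shaft",q.sum(),rect(P[q]),np.nanpercentile(P[q,2],[50,90]), P[q][:,1].max())
    L=near((.305,.24),.2)&(P[:,2]>.009)&(P[:,2]<.03);print("big",rect(P[L]))
E
```

```text
top table z 0.0005371301909246211
(0.009, 0.022) 3579 ((552.4605102539062, 75.8719482421875), (130.348876953125, 140.35858154296875), 74.78820037841797) 0.015746352713559546
(0.05, 0.06) 134 ((556.4893798828125, 76.57171630859375), (80.63359832763672, 49.759552001953125), 74.80521392822266) 0.05575850751954113
(0.075, 0.092) 442 ((556.862548828125, 77.2905044555664), (82.25730895996094, 50.19321060180664), 74.95333099365234) 0.08557049922125208
(0.1, 0.13) 337 ((556.724853515625, 77.12673950195312), (30.385089874267578, 30.387845993041992), 74.12355041503906) 0.11671684142604172
keytop [0.11671684 0.11813367 0.11940948]
rod 725 ((504.07147216796875, -161.42062377929688), (184.61590576171875, 156.37762451171875), 16.39860725402832)
handle 526 ((501.92333984375, -164.78762817382812), (29.888402938842773, 144.85964965820312), 9.217920303344727) [0.02927    0.03211154]
shaft 128 ((493.4769287109375, -125.42022705078125), (184.61590576171875, 81.32374572753906), 16.39860725402832) [0.01834119 0.01986943] -0.06807082855317577
big ((344.96405029296875, 250.39266967773438), (283.863708496093
[... 492 characters left out ...]
124
(0.1, 0.13) 238 ((555.7942504882812, 76.60787963867188), (38.410682678222656, 30.150177001953125), 73.80054473876953) 0.11612557972235821
keytop [0.11612558 0.11788192 0.1192662 ]
rod 405 ((495.07135009765625, -159.49273681640625), (200.50502014160156, 210.22047424316406), 77.38722229003906)
handle 236 ((502.9108581542969, -164.09237670898438), (31.967836380004883, 145.7656707763672), 7.980994701385498) [0.02671108 0.03255451]
shaft 72 ((504.06866455078125, -119.28305053710938), (118.09696197509766, 210.22047424316406), 77.38722229003906) [0.01502032 0.01937182] -0.04791425700160344
big ((344.6206359863281, 252.39828491210938), (286.26654052734375, 185.80503845214844), 3.877938747406006)
```

Run:
```python
import cv2
t=cv2.imread("pics/top0.png")[190:295,230:460];s=cv2.imread("pics/scene0.png")[205:330,270:390]
t=cv2.resize(t,None,fx=3.4,fy=3.4,interpolation=cv2.INTER_CUBIC);cv2.imwrite("pics/t1.png",t)
cv2.imwrite("pics/s1.png",cv2.resize(s,None,fx=4.5,fy=4.5,interpolation=cv2.INTER_CUBIC))
```

```text
(no output)
```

View pics/t1.png

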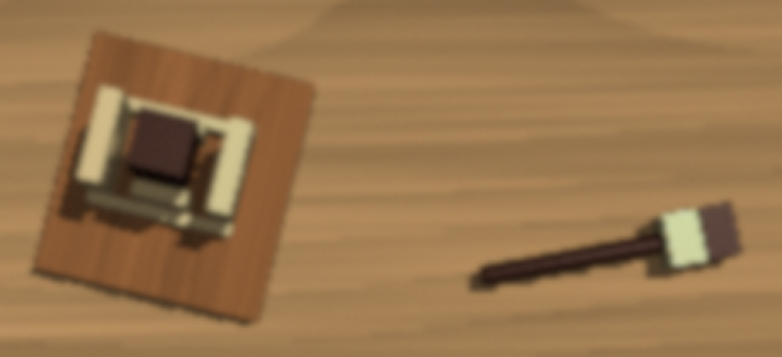

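View pics/s1.png

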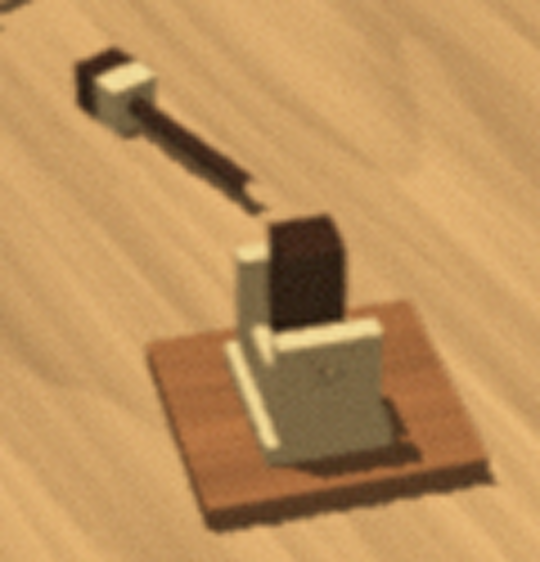

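The crops show the unit on the small board, with both uprights and the raised key clear, and the rod free with its tip pointing at the puzzle. The fit gives unit centre (556.8, 77.3) and board +y at about 75°. Moving above the key with the fingers shut.

>>> drive_tool(
  targets=[
    {"xyz": [100, -90, 0], "twist": [0, 0, -9], "grip": 0},
    {"xyz": [200, -180, 10], "twist": [0, 0, -18], "grip": 0},
    {"xyz": [300, -270, 20], "twist": [0, 0, -27], "grip": 0},
    {"xyz": [400, -360, 40], "twist": [0, 0, -36], "grip": 0},
    {"xyz": [500, -450, 60], "twist": [0, 0, -45], "grip": 0},
    {"xyz": [548, -498, 80], "twist": [0, 0, -54], "grip": 0},
    {"xyz": [548, -498, 80], "twist": [0, 0, -54], "grip": 0},
    {"xyz": [548, -498, 80], "twist": [0, 0, -54], "grip": 0},
    {"xyz": [548, -498, 80], "twist": [0, 0, -54], "grip": 0},
    {"xyz": [548, -498, 80], "twist": [0, 0, -54], "grip": 0},
    {"xyz": [548, -498, 80], "twist": [0, 0, -54], "grip": 0},
    {"xyz": [548, -498, 80], "twist": [0, 0, -54], "grip": 0},
    {"xyz": [548, -498, 80], "twist": [0, 0, -54], "grip": 0},
    {"xyz": [548, -498, 80], "twist": [0, 0, -54], "grip": 0},
    {"xyz": [548, -498, 80], "twist": [0, 0, -54], "grip": 0},
    {"xyz": [548, -498, 80], "twist": [0, 0, -54], "grip": 0},
    {"xyz": [548, -498, 80], "twist": [0, 0, -54], "grip": 0},
    {"xyz": [548, -498, 80], "twist": [0, 0, -54], "grip": 0},
  ],
)

```text
time_s: 3.05
tcp_pos: [0.5572, 0.0764, 0.1704]
tool_rot: [[0.261, 0.965, 0.0], [0.965, -0.261, -0.0], [-0.0, 0.0, -1.0]]
contact_force: [0.2, 0.3, -0.1]
width: 0.0
grasp_force: 0.0
```

Run:
```python
from h import *
from cell import manip
f=np.load("top0.npz")
for n in("top","scene"):
    f=np.load(n+"0.npz");p,X=cloud(n,f["p"],f["d"]);P=X.reshape(-1,3)
    near=(abs(P[:,0]-.505)<.06)&(P[:,1]>-.26)&(P[:,1]<-.04)
    h=near&(P[:,2]>.0245);Q=P[h];k=(abs(Q[:,:2]-np.median(Q[:,:2],0))<.035).all(1);print(n,"handle",k.sum(),rect(Q[k]))
    s=near&(P[:,2]>.009)&(P[:,2]<.0245)&(P[:,1]>np.median(Q[:,1])+.03);S=P[s]
    l=cv2.fitLine((S[:,:2]*1000).astype(np.float32),cv2.DIST_HUBER,0,.01,.01).ravel();print("shaft",s.sum(),l,np.degrees(np.arctan2(l[1],l[0])),S[:,1].min(),S[:,1].max())
s=manip.sense();print(s["time_s"],s["tcp_pos"],s["tool_rot"].round(4).tolist(),s["contact_force"],s["width"])
```

```text
top handle 346 ((509.20489501953125, -209.50677490234375), (29.837514877319336, 54.232975006103516), 9.238764762878418)
shaft 300 [ 1.6001280e-01 -9.8711497e-01  4.9797260e+02 -1.3935663e+02] -80.79236 -0.18549200677713296 -0.0932997446074438
scene handle 134 ((509.5677490234375, -211.57298278808594), (31.967836380004883, 49.87565994262695), 7.980994701385498)
shaft 122 [ 1.5481721e-01 -9.8794311e-01  4.9989355e+02 -1.3559451e+02] -81.0938 -0.18031465707063643 -0.09204467751094933
3.05 [0.55721991 0.07642924 0.17042529] [[0.2611, 0.9653, 0.0002], [0.9653, -0.2611, -0.0001], [-0.0, 0.0002, -1.0]] [ 0.1720368   0.32615726 -0.06985554] 3.836858168824631e-05
```

>>> drive_tool(
  targets=[
    {"xyz": [0, 0, 15], "grip": 0},
    {"xyz": [0, 0, 28], "grip": 0},
    {"xyz": [0, 0, 32], "grip": 0},
    {"xyz": [0, 0, 34], "grip": 0},
    {"xyz": [0, 0, 36], "grip": 0},
    {"xyz": [0, 0, 38], "grip": 0},
    {"xyz": [0, 0, 40], "grip": 0},
    {"xyz": [0, 0, 42], "grip": 0},
    {"xyz": [0, 0, 44], "grip": 0},
    {"xyz": [0, 0, 46], "grip": 0},
    {"xyz": [0, 0, 48], "grip": 0},
    {"xyz": [0, 0, 50], "grip": 0},
    {"xyz": [0, 0, 51], "grip": 0},
  ],
)

```text
invalid input at $.targets[0]: expected keys twist, xyz, grip
```

>>> drive_tool(
  targets=[
    {"twist": [0, 0, 0], "xyz": [0, 0, 15], "grip": 0},
    {"twist": [0, 0, 0], "xyz": [0, 0, 28], "grip": 0},
    {"twist": [0, 0, 0], "xyz": [0, 0, 32], "grip": 0},
    {"twist": [0, 0, 0], "xyz": [0, 0, 34], "grip": 0},
    {"twist": [0, 0, 0], "xyz": [0, 0, 36], "grip": 0},
    {"twist": [0, 0, 0], "xyz": [0, 0, 38], "grip": 0},
    {"twist": [0, 0, 0], "xyz": [0, 0, 40], "grip": 0},
    {"twist": [0, 0, 0], "xyz": [0, 0, 42], "grip": 0},
    {"twist": [0, 0, 0], "xyz": [0, 0, 44], "grip": 0},
    {"twist": [0, 0, 0], "xyz": [0, 0, 46], "grip": 0},
    {"twist": [0, 0, 0], "xyz": [0, 0, 48], "grip": 0},
    {"twist": [0, 0, 0], "xyz": [0, 0, 50], "grip": 0},
    {"twist": [0, 0, 0], "xyz": [0, 0, 51], "grip": 0},
  ],
)

```text
time_s: 4.68
tcp_pos: [0.5572, 0.077, 0.1191]
tool_rot: [[0.26, 0.965, -0.0], [0.965, -0.26, 0.0], [0.0, -0.0, -1.0]]
contact_force: [-0.8, 0.7, 3.5]
width: 0.0001
grasp_force: 1.8
```

Pushing steadily at about 4 N of friction. Continuing in small steps to the stop.

>>> drive_tool(
  targets=[
    {"twist": [0, 0, 0], "xyz": [0, 0, 1], "grip": 0},
    {"twist": [0, 0, 0], "xyz": [0, 0, 2], "grip": 0},
    {"twist": [0, 0, 0], "xyz": [0, 0, 3], "grip": 0},
    {"twist": [0, 0, 0], "xyz": [0, 0, 4], "grip": 0},
    {"twist": [0, 0, 0], "xyz": [0, 0, 4.5], "grip": 0},
  ],
)

```text
time_s: 5.3
tcp_pos: [0.5573, 0.0769, 0.1147]
tool_rot: [[0.26, 0.965, 0.0], [0.965, -0.26, 0.0], [0.0, -0.0, -1.0]]
contact_force: [-0.2, 0.7, 3.8]
width: -0.0002
grasp_force: 1.8
```

>>> drive_tool(
  targets=[
    {"twist": [0, 0, 0], "xyz": [0, 0, 0.4], "grip": 0},
    {"twist": [0, 0, 0], "xyz": [0, 0, 0.8], "grip": 0},
    {"twist": [0, 0, 0], "xyz": [0, 0, 0.8], "grip": 0},
  ],
)

```text
time_s: 5.68
tcp_pos: [0.5573, 0.0769, 0.1141]
tool_rot: [[0.26, 0.965, 0.0], [0.965, -0.26, 0.0], [0.0, 0.0, -1.0]]
contact_force: [-2.0, 1.4, 4.9]
width: 0.0001
grasp_force: 2.4
```

>>> drive_tool(
  targets=[
    {"twist": [0, 0, 0], "xyz": [0, 0, 0.4], "grip": 0},
    {"twist": [0, 0, 0], "xyz": [0, 0, 0.6], "grip": 0},
    {"twist": [0, 0, 0], "xyz": [0, 0, 0.6], "grip": 0},
  ],
)

```text
time_s: 6.05
tcp_pos: [0.5573, 0.077, 0.1141]
tool_rot: [[0.26, 0.965, 0.001], [0.965, -0.26, -0.0], [0.0, 0.001, -1.0]]
contact_force: [-2.5, 1.2, 10.0]
width: 0.0003
grasp_force: 5.0
```

The key is on its stop: z holds at 0.1141 (top at 95 mm) while the force rises. Lifting and moving over the handle.

>>> drive_tool(
  targets=[
    {"twist": [0, 0, 0], "xyz": [0, 0, 0.4], "grip": 0},
    {"twist": [0, 0, 0], "xyz": [0, 0, 0.4], "grip": 0},
    {"twist": [0, 0, 0], "xyz": [0, 0, -20], "grip": 0},
    {"twist": [0, 0, 0], "xyz": [0, 0, -50], "grip": 0},
    {"twist": [0, 0, -8], "xyz": [-60, 10, -50], "grip": 0.5},
    {"twist": [0, 0, -16], "xyz": [-120, 20, -50], "grip": 0.7},
    {"twist": [0, 0, -24.2], "xyz": [-180, 30.8, -40], "grip": 0.75},
    {"twist": [0, 0, -24.2], "xyz": [-240, 30.8, -10], "grip": 0.75},
    {"twist": [0, 0, -24.2], "xyz": [-295, 30.8, 20], "grip": 0.75},
    {"twist": [0, 0, -24.2], "xyz": [-295, 30.8, 33], "grip": 0.75},
    {"twist": [0, 0, -24.2], "xyz": [-295, 30.8, 33], "grip": 0.75},
    {"twist": [0, 0, -24.2], "xyz": [-295, 30.8, 33], "grip": 0.75},
    {"twist": [0, 0, -24.2], "xyz": [-295, 30.8, 33], "grip": 0.75},
  ],
)

```text
time_s: 7.68
tcp_pos: [0.5112, -0.2147, 0.0814]
tool_rot: [[-0.161, 0.987, 0.002], [0.987, 0.161, -0.0], [-0.001, 0.002, -1.0]]
contact_force: [0.6, 0.3, -0.4]
width: 0.064
grasp_force: 0.0
```

Run:
```python
from h import *
import cv2
p,X=cloud("top");P=X.reshape(-1,3);b=np.hypot(P[:,0]-.557,P[:,1]-.077)<.012
print("key top",np.nanmedian(P[b,2]))
b=np.hypot(P[:,0]-.557,P[:,1]-.077)<.1;s=b&(P[:,2]>.075)&(P[:,2]<.09);print(rect(P[s]))
q,_=vision.grab_frame("scene")
a=cv2.resize(p[190:310,330:490],(640,480));c=cv2.resize(q[180:260,250:360],(640,465))
cv2.imwrite("pics/hov.png",cv2.resize(np.vstack([a,c]),None,fx=.63,fy=.63)[:,:,::-1])
```

```text
key top 0.09597440417615465
((556.757080078125, 77.40165710449219), (82.4619369506836, 50.2995491027832), 74.7476577758789)
```

View pics/hov.png

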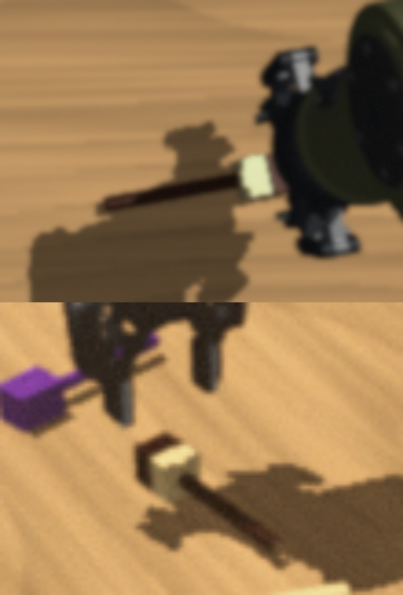

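The key top reads 0.096, so it is down. The picture shows the open fingers straddling the handle, whose pale/dark boundary I measured at about y −0.217. Descending and gripping.

>>> drive_tool(
  targets=[
    {"twist": [0, 0, 0], "xyz": [-2, 0, 20], "grip": 0.75},
    {"twist": [0, 0, 0], "xyz": [-2, 0, 45], "grip": 0.75},
    {"twist": [0, 0, 0], "xyz": [-2, 0, 59], "grip": 0.75},
    {"twist": [0, 0, 0], "xyz": [-2, 0, 59], "grip": 0.75},
    {"twist": [0, 0, 0], "xyz": [-2, 0, 59], "grip": 0.75},
    {"twist": [0, 0, 0], "xyz": [-2, 0, 59], "grip": 0.1},
    {"twist": [0, 0, 0], "xyz": [-2, 0, 59], "grip": 0.1},
    {"twist": [0, 0, 0], "xyz": [-2, 0, 59], "grip": 0.1},
    {"twist": [0, 0, 0], "xyz": [-2, 0, 59], "grip": 0.1},
    {"twist": [0, 0, 0], "xyz": [-2, 0, 59], "grip": 0.1},
    {"twist": [0, 0, 0], "xyz": [-2, 0, 59], "grip": 0.1},
  ],
  force=50,
)

```text
time_s: 9.15
tcp_pos: [0.5108, -0.2181, 0.0221]
tool_rot: [[-0.158, 0.987, 0.001], [0.987, 0.158, -0.001], [-0.001, 0.001, -1.0]]
contact_force: [-0.8, 0.1, 6.2]
width: 0.0291
grasp_force: 50.1
```

>>> drive_tool(
  targets=[
    {"twist": [0, 0, 0], "xyz": [0, 0, -10], "grip": 0.1},
    {"twist": [0, 0, 0], "xyz": [0, 0, -30], "grip": 0.1},
    {"twist": [0, 0, 0], "xyz": [0, 0, -50], "grip": 0.1},
    {"twist": [0, 0, 8], "xyz": [20, 5, -50], "grip": 0.1},
    {"twist": [0, 0, 16], "xyz": [50, 12, -50], "grip": 0.1},
    {"twist": [0, 0, 24.2], "xyz": [80, 18, -50], "grip": 0.1},
    {"twist": [0, 0, 24.2], "xyz": [105, 18, -50], "grip": 0.1},
    {"twist": [0, 0, 24.2], "xyz": [115, 18, -50], "grip": 0.1},
    {"twist": [0, 0, 24.2], "xyz": [115, 18, -50], "grip": 0.1},
    {"twist": [0, 0, 24.2], "xyz": [115, 18, -50], "grip": 0.1},
    {"twist": [0, 0, 24.2], "xyz": [115, 18, -50], "grip": 0.1},
  ],
)

```text
time_s: 10.52
tcp_pos: [0.51, -0.1027, 0.0713]
tool_rot: [[0.262, 0.965, -0.0], [0.965, -0.262, -0.0], [-0.0, -0.0, -1.0]]
contact_force: [-0.2, 0.3, -0.6]
width: 0.0295
grasp_force: 49.4
```

```bash
cat >> h.py <<'E'
def rodline(n,p,X,save=None):
    # dark shaft points in the unit frame (s along axis, e across), mm
    P=X.reshape(-1,3);C=np.array([.55675,.0774]);a=np.array([.2614,.9652]);l=np.array([.9652,-.2614])
    s=(P[:,:2]-C)@a*1000;e=(P[:,:2]-C)@l*1000;z=P[:,2]*1000
    m=(s>-150)&(s<-44)&(abs(e)<20)&(z>45)&(z<85)
    S=np.c_[s,e,z][m]
    print(n,m.sum(),"s range",np.percentile(S[:,0],[1,50,99]).round(1))
    print(" e mid:",[(lo,np.round((np.percentile(S[k,1],3)+np.percentile(S[k,1],97))/2,2),np.round(S[k,1].mean(),2),np.round(np.percentile(S[k,2],80),1)) for lo in range(-150,-44,15) for k in [(S[:,0]>lo)&(S[:,0]<=lo+15)] if k.sum()>5])
E
python3 - <<'E'
from h import *
from cell import manip
ims=[]
for n in("top","scene"):
    p,X=cloud(n);rodline(n,p,X);ims.append(p)
a=cv2.resize(ims[0][190:310,230:390],(640,480));c=cv2.resize(ims[1][200:320,250:410],(640,480))
cv2.imwrite("pics/pre.png",cv2.resize(np.vstack([a,c]),None,fx=.62,fy=.62)[:,:,::-1])
s=manip.sense();print(s["time_s"],s["tcp_pos"],s["tool_rot"].round(4).tolist(),s["contact_force"],s["width"])
E
```

```text
top 324 s range [-148.7 -105.3  -60.7]
 e mid: [(-150, np.float64(2.46), np.float64(2.24), np.float64(71.2)), (-135, np.float64(2.49), np.float64(2.32), np.float64(70.8)), (-120, np.float64(2.46), np.float64(2.18), np.float64(71.7)), (-105, np.float64(2.46), np.float64(2.11), np.float64(71.2)), (-90, np.float64(2.56), np.float64(2.17), np.float64(71.1)), (-75, np.float64(2.42), np.float64(2.1), np.float64(70.6))]
scene 119 s range [-148.1 -103.6  -63.8]
 e mid: [(-150, np.float64(2.47), np.float64(3.55), np.float64(71.9)), (-135, np.float64(1.76), np.float64(2.14), np.float64(71.4)), (-120, np.float64(2.47), np.float64(3.3), np.float64(72.3)), (-105, np.float64(2.19), np.float64(2.93), np.float64(71.8)), (-90, np.float64(2.27), np.float64(2.88), np.float64(71.7)), (-75, np.float64(1.54), np.float64(1.49), np.float64(71.4))]
10.625 [ 0.50999242 -0.10237846  0.0712957 ] [[0.2618, 0.9651, -0.0001], [0.9651, -0.2618, -0.0001], [-0.0001, -0.0001, -1.0]] [-0.30950776 -0.902387   -0.97798587] 0.029095345131734795
```

View pics/pre.png

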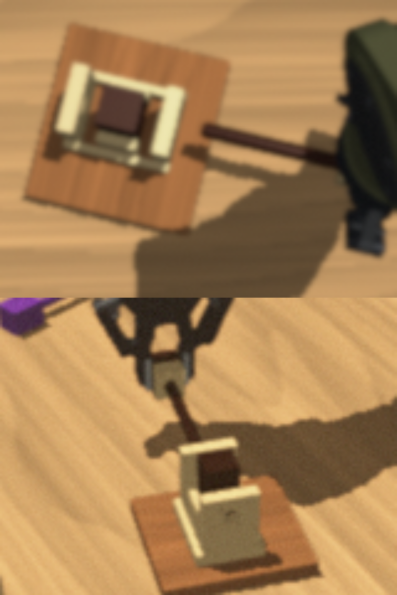

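The rod is parallel to the axis. Both views show it about 2.3 mm off to +x_board and about 0.5 mm low. Correcting that, then feeling for the mouth slowly.

>>> drive_tool(
  targets=[
    {"twist": [0, 0, 0], "xyz": [0, -2.3, -0.5], "grip": 0.1},
    {"twist": [0, 0, 0], "xyz": [8, -2.3, -0.5], "grip": 0.1},
    {"twist": [0, 0, 0], "xyz": [15, -2.3, -0.5], "grip": 0.1},
    {"twist": [0, 0, 0], "xyz": [17, -2.3, -0.5], "grip": 0.1},
    {"twist": [0, 0, 0], "xyz": [18, -2.3, -0.5], "grip": 0.1},
    {"twist": [0, 0, 0], "xyz": [19, -2.3, -0.5], "grip": 0.1},
    {"twist": [0, 0, 0], "xyz": [20, -2.3, -0.5], "grip": 0.1},
    {"twist": [0, 0, 0], "xyz": [21, -2.3, -0.5], "grip": 0.1},
    {"twist": [0, 0, 0], "xyz": [22, -2.3, -0.5], "grip": 0.1},
  ],
)

```text
time_s: 11.75
tcp_pos: [0.5135, -0.0797, 0.0719]
tool_rot: [[0.261, 0.965, -0.0], [0.965, -0.261, 0.0], [0.0, -0.0, -1.0]]
contact_force: [-0.4, 0.8, -1.0]
width: 0.0297
grasp_force: 49.4
```

>>> drive_tool(
  targets=[
    {"twist": [0, 0, 0], "xyz": [1, 0, 0], "grip": 0.1},
    {"twist": [0, 0, 0], "xyz": [2, 0, 0], "grip": 0.1},
    {"twist": [0, 0, 0], "xyz": [3, 0, 0], "grip": 0.1},
    {"twist": [0, 0, 0], "xyz": [4, 0, 0], "grip": 0.1},
    {"twist": [0, 0, 0], "xyz": [5, 0, 0], "grip": 0.1},
    {"twist": [0, 0, 0], "xyz": [6, 0, 0], "grip": 0.1},
  ],
)

```text
time_s: 12.5
tcp_pos: [0.5151, -0.0738, 0.0719]
tool_rot: [[0.26, 0.965, 0.0], [0.965, -0.26, 0.0], [0.0, 0.0, -1.0]]
contact_force: [-0.3, -0.4, -2.1]
width: 0.0297
grasp_force: 49.4
```

>>> drive_tool(
  targets=[
    {"twist": [0, 0, 0], "xyz": [2, 0, 0.3], "grip": 0.1},
    {"twist": [0, 0, 0], "xyz": [4, 0, 0.3], "grip": 0.1},
    {"twist": [0, 0, 0], "xyz": [6, 0, 0.3], "grip": 0.1},
    {"twist": [0, 0, 0], "xyz": [8, 0, 0.3], "grip": 0.1},
    {"twist": [0, 0, 0], "xyz": [10, 0, 0.3], "grip": 0.1},
    {"twist": [0, 0, 0], "xyz": [12, 0, 0.3], "grip": 0.1},
  ],
)

```text
time_s: 13.25
tcp_pos: [0.5183, -0.0622, 0.0716]
tool_rot: [[0.261, 0.965, -0.0], [0.965, -0.261, 0.0], [0.0, -0.0, -1.0]]
contact_force: [-0.2, -0.2, -0.7]
width: 0.0293
grasp_force: 49.4
```

>>> drive_tool(
  targets=[
    {"twist": [0, 0, 0], "xyz": [2, 0, 0], "grip": 0.1},
    {"twist": [0, 0, 0], "xyz": [4, 0, 0], "grip": 0.1},
    {"twist": [0, 0, 0], "xyz": [6, 0, 0], "grip": 0.1},
    {"twist": [0, 0, 0], "xyz": [8, 0, 0], "grip": 0.1},
    {"twist": [0, 0, 0], "xyz": [10, 0, 0], "grip": 0.1},
    {"twist": [0, 0, 0], "xyz": [12, 0, 0], "grip": 0.1},
  ],
)

```text
time_s: 14.0
tcp_pos: [0.5214, -0.0506, 0.0716]
tool_rot: [[0.261, 0.965, -0.0], [0.965, -0.261, 0.0], [0.0, -0.0, -1.0]]
contact_force: [-0.2, 0.0, -1.4]
width: 0.0295
grasp_force: 49.4
```

The tip has entered the key with no contact force. On through the key, toward the far upright.

>>> drive_tool(
  targets=[
    {"twist": [0, 0, 0], "xyz": [2.5, 0, 0], "grip": 0.1},
    {"twist": [0, 0, 0], "xyz": [5, 0, 0], "grip": 0.1},
    {"twist": [0, 0, 0], "xyz": [7.5, 0, 0], "grip": 0.1},
    {"twist": [0, 0, 0], "xyz": [10, 0, 0], "grip": 0.1},
    {"twist": [0, 0, 0], "xyz": [12.5, 0, 0], "grip": 0.1},
    {"twist": [0, 0, 0], "xyz": [15, 0, 0], "grip": 0.1},
    {"twist": [0, 0, 0], "xyz": [17.5, 0, 0], "grip": 0.1},
    {"twist": [0, 0, 0], "xyz": [20, 0, 0], "grip": 0.1},
    {"twist": [0, 0, 0], "xyz": [22.5, 0, 0], "grip": 0.1},
    {"twist": [0, 0, 0], "xyz": [25, 0, 0], "grip": 0.1},
    {"twist": [0, 0, 0], "xyz": [27.5, 0, 0], "grip": 0.1},
  ],
)

```text
time_s: 15.38
tcp_pos: [0.5286, -0.024, 0.0716]
tool_rot: [[0.261, 0.965, 0.0], [0.965, -0.261, 0.0], [0.0, 0.0, -1.0]]
contact_force: [0.2, -0.4, -0.8]
width: 0.0292
grasp_force: 49.4
```

>>> drive_tool(
  targets=[
    {"twist": [0, 0, 0], "xyz": [3, 0, 0], "grip": 0.1},
    {"twist": [0, 0, 0], "xyz": [5, 0, 0], "grip": 0.1},
    {"twist": [0, 0, 0], "xyz": [7, 0, 0], "grip": 0.1},
    {"twist": [0, 0, 0], "xyz": [8, 0, 0], "grip": 0.1},
    {"twist": [0, 0, 0], "xyz": [9, 0, 0], "grip": 0.1},
    {"twist": [0, 0, 0], "xyz": [10, 0, 0], "grip": 0.1},
    {"twist": [0, 0, 0], "xyz": [11, 0, 0], "grip": 0.1},
    {"twist": [0, 0, 0], "xyz": [12, 0, 0], "grip": 0.1},
    {"twist": [0, 0, 0], "xyz": [13, 0, 0], "grip": 0.1},
  ],
)

```text
time_s: 16.5
tcp_pos: [0.5319, -0.0116, 0.0716]
tool_rot: [[0.261, 0.965, -0.0], [0.965, -0.261, 0.0], [0.0, -0.0, -1.0]]
contact_force: [0.1, 0.6, -1.7]
width: 0.029
grasp_force: 49.4
```

>>> drive_tool(
  targets=[
    {"twist": [0, 0, 0], "xyz": [1, 0, 0], "grip": 0.1},
    {"twist": [0, 0, 0], "xyz": [2, 0, 0], "grip": 0.1},
    {"twist": [0, 0, 0], "xyz": [3, 0, 0], "grip": 0.1},
    {"twist": [0, 0, 0], "xyz": [4, 0, 0], "grip": 0.1},
    {"twist": [0, 0, 0], "xyz": [5, 0, 0], "grip": 0.1},
    {"twist": [0, 0, 0], "xyz": [6, 0, 0], "grip": 0.1},
  ],
)

```text
time_s: 17.25
tcp_pos: [0.5335, -0.0058, 0.0716]
tool_rot: [[0.261, 0.965, 0.0], [0.965, -0.261, 0.0], [0.0, 0.0, -1.0]]
contact_force: [0.2, -0.2, -1.1]
width: 0.0293
grasp_force: 49.4
```

The tip is in the far hole. Advancing to near flush.

>>> drive_tool(
  targets=[
    {"twist": [0, 0, 0], "xyz": [2, 0, 0], "grip": 0.1},
    {"twist": [0, 0, 0], "xyz": [4, 0, 0], "grip": 0.1},
    {"twist": [0, 0, 0], "xyz": [6, 0, 0], "grip": 0.1},
    {"twist": [0, 0, 0], "xyz": [8, 0, 0], "grip": 0.1},
    {"twist": [0, 0, 0], "xyz": [10, 0, 0], "grip": 0.1},
    {"twist": [0, 0, 0], "xyz": [12, 0, 0], "grip": 0.1},
    {"twist": [0, 0, 0], "xyz": [14, 0, 0], "grip": 0.1},
    {"twist": [0, 0, 0], "xyz": [16, 0, 0], "grip": 0.1},
    {"twist": [0, 0, 0], "xyz": [18, 0, 0], "grip": 0.1},
    {"twist": [0, 0, 0], "xyz": [19, 0, 0], "grip": 0.1},
  ],
)

```text
time_s: 18.5
tcp_pos: [0.5385, 0.0127, 0.0716]
tool_rot: [[0.26, 0.966, 0.0], [0.966, -0.26, 0.0], [0.0, 0.0, -1.0]]
contact_force: [0.1, -0.4, -1.3]
width: 0.0288
grasp_force: 49.4
```

>>> drive_tool(
  targets=[
    {"twist": [0, 0, 0], "xyz": [0.7, 0, 0], "grip": 0.1},
    {"twist": [0, 0, 0], "xyz": [1.4, 0, 0], "grip": 0.1},
    {"twist": [0, 0, 0], "xyz": [2.1, 0, 0], "grip": 0.1},
    {"twist": [0, 0, 0], "xyz": [2.8, 0, 0], "grip": 0.1},
    {"twist": [0, 0, 0], "xyz": [3.5, 0, 0], "grip": 0.1},
    {"twist": [0, 0, 0], "xyz": [4, 0, 0], "grip": 0.1},
  ],
)

```text
time_s: 19.25
tcp_pos: [0.5395, 0.0164, 0.0716]
tool_rot: [[0.26, 0.965, 0.0], [0.965, -0.26, 0.0], [0.0, 0.0, -1.0]]
contact_force: [0.5, -0.4, -1.1]
width: 0.0293
grasp_force: 49.4
```

>>> drive_tool(
  targets=[
    {"twist": [0, 0, 0], "xyz": [0.5, 0, 0], "grip": 0.1},
    {"twist": [0, 0, 0], "xyz": [1, 0, 0], "grip": 0.1},
    {"twist": [0, 0, 0], "xyz": [1.5, 0, 0], "grip": 0.1},
    {"twist": [0, 0, 0], "xyz": [1.5, 0, 0], "grip": 0.1},
  ],
)

```text
time_s: 19.75
tcp_pos: [0.5396, 0.017, 0.0716]
tool_rot: [[0.261, 0.965, -0.001], [0.965, -0.261, -0.001], [-0.001, -0.0, -1.0]]
contact_force: [-1.0, -3.9, 1.1]
width: 0.0296
grasp_force: 49.7
```

Contact where flush is expected. One slightly firmer nudge will confirm the seat.

>>> drive_tool(
  targets=[
    {"twist": [0, 0, 0], "xyz": [0.5, 0, 0], "grip": 0.1},
    {"twist": [0, 0, 0], "xyz": [0.8, 0, 0], "grip": 0.1},
    {"twist": [0, 0, 0], "xyz": [0.8, 0, 0], "grip": 0.1},
  ],
)

```text
time_s: 20.12
tcp_pos: [0.5396, 0.017, 0.0716]
tool_rot: [[0.262, 0.965, -0.001], [0.965, -0.262, -0.002], [-0.002, -0.001, -1.0]]
contact_force: [-2.2, -7.2, 2.6]
width: 0.0292
grasp_force: 49.9
```

Run:
```python
from h import *
ims=[]
for n in("top","scene"):
    p,X=cloud(n);ims.append(p);P=X.reshape(-1,3);C=np.array([.55675,.0774])
    s=(P[:,:2]-C)@[.2614,.9652]*1000;e=(P[:,:2]-C)@[.9652,-.2614]*1000;z=P[:,2]*1000
    m=(s>42)&(s<75)&(abs(e)<15)&(z>55)&(z<78);print(n,"protruding",m.sum(),np.percentile(s[m],[5,50,98]) if m.sum() else "")
a=cv2.resize(ims[0][190:290,230:363],(640,480));c=cv2.resize(ims[1][220:320,270:403],(640,480))
cv2.imwrite("pics/fl.png",cv2.resize(np.vstack([a,c]),None,fx=.62,fy=.62)[:,:,::-1])
```

```text
top protruding 70 [44.29468444 52.70796447 62.76179438]
scene protruding 58 [42.15117195 49.62974203 64.99761328]
```

View pics/fl.png

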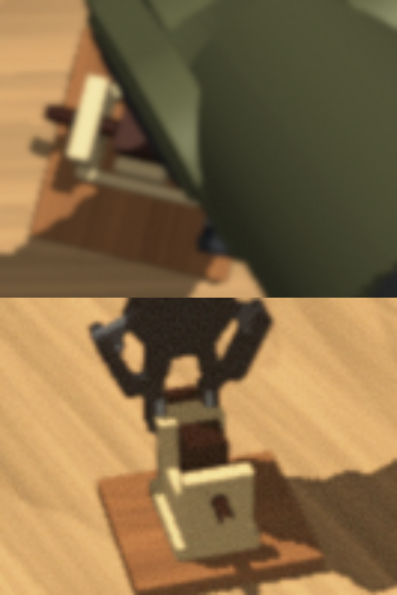

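The rod stands about 23 mm out of the far upright (105 − 82), so the handle is flush. Relaxing the push, releasing and lifting away.

>>> drive_tool(
  targets=[
    {"twist": [0, 0, 0], "xyz": [-0.9, 0, 0], "grip": 0.1},
    {"twist": [0, 0, 0], "xyz": [-0.9, 0, 0], "grip": 0.4},
    {"twist": [0, 0, 0], "xyz": [-0.9, 0, 0], "grip": 0.6},
    {"twist": [0, 0, 0], "xyz": [-0.9, 0, 0], "grip": 0.6},
    {"twist": [0, 0, 0], "xyz": [-0.9, 0, 0], "grip": 0.6},
    {"twist": [0, 0, 0], "xyz": [-0.9, 0, 0], "grip": 0.6},
    {"twist": [0, 0, 0], "xyz": [-0.9, 0, -15], "grip": 0.6},
    {"twist": [0, 0, 0], "xyz": [-0.9, 0, -40], "grip": 0.6},
    {"twist": [0, 0, 0], "xyz": [-0.9, 0, -80], "grip": 0.6},
    {"twist": [0, 0, 0], "xyz": [-60, 0, -120], "grip": 0.6},
    {"twist": [0, 0, 0], "xyz": [-120, 0, -130], "grip": 0.6},
    {"twist": [0, 0, 0], "xyz": [-180, 0, -130], "grip": 0.6},
    {"twist": [0, 0, 0], "xyz": [-220, 0, -130], "grip": 0.6},
    {"twist": [0, 0, 0], "xyz": [-220, 0, -130], "grip": 0.6},
    {"twist": [0, 0, 0], "xyz": [-220, 0, -130], "grip": 0.6},
  ],
)

```text
time_s: 22.1
tcp_pos: [0.483, -0.1932, 0.2023]
tool_rot: [[0.26, 0.966, 0.001], [0.966, -0.26, 0.0], [0.001, 0.001, -1.0]]
contact_force: [0.4, 0.8, 0.1]
width: 0.0515
grasp_force: 0.0
```

Run:
```python
from h import *
ims=[]
for n in("top","scene"):
    p,X=cloud(n);ims.append(p);P=X.reshape(-1,3);C=np.array([.55675,.0774])
    s=(P[:,:2]-C)@[.2614,.9652]*1000;e=(P[:,:2]-C)@[.9652,-.2614]*1000;z=P[:,2]*1000
    m=(s>43)&(s<75)&(abs(e)<15)&(z>55)&(z<78);print(n,"protruding",np.percentile(s[m],98) if m.sum() else "")
    m=(s>-110)&(s<-44)&(abs(e)<25)&(z>72)&(z<84);print("handle s",np.percentile(s[m],[2,98]),"e",np.percentile(e[m],[2,98]),"z",np.median(z[m]))
    m=np.hypot(s,e)<10;print("key",np.nanmedian(z[m]))
a=cv2.resize(ims[0][190:290,230:363],(640,480));c=cv2.resize(ims[1][220:320,270:403],(640,480))
cv2.imwrite("pics/end.png",cv2.resize(np.vstack([a,c]),None,fx=.62,fy=.62)[:,:,::-1])
```

```text
top protruding 62.43110552515402
handle s [-81.14553836 -44.84074596] e [-14.55761565  14.70935101] z 79.26771521986528
key 95.73196930254423
scene protruding 62.1329142617635
handle s [-81.3623822  -50.16776719] e [-14.78609029  14.2810794 ] z 79.94742147839784
key 96.65041812225093
```

View pics/end.png

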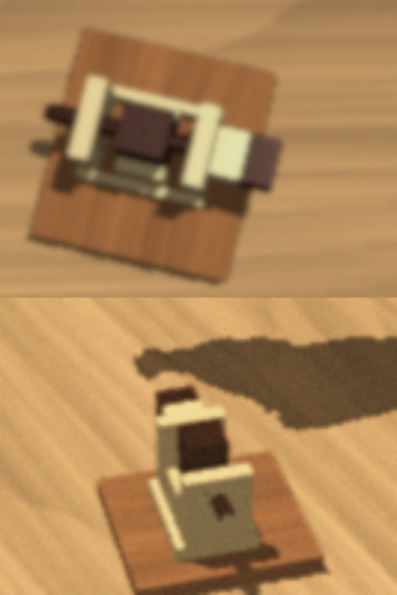

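The final view shows the rod through all three holes and the handle against the near upright: handle rear at −81.2 mm (flush is −81), tip about 23 mm out, key down, gripper clear. Handing in.

```bash
python3 -c "
from cell import order
print(order.hand_in())"
```

```text
the job is handed in; nothing more can be done
None
```

The puzzle is finished and handed in: the key is fully down, the rod runs through both uprights and the key with its handle flush against the near upright, and the gripper has let go, with contact forces reading at most about 10 N.

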